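Dock the spindle tray and hold the slim spindle up level

ROBOT

A 6-joint arm with a two-finger parallel gripper is mounted at the origin on the work surface. World frame = base frame: x ahead of the robot, y to its left, z up, the work surface at z = 0. Lengths are in mm, angles in rad, forces in N, time in s.
With the tool pointing down it reaches from about 350 to 775 mm from the base axis. Payload 7.3 kg.
Tool frame: the origin (TCP) lies at the very end of the fingers, on their centre line; the grasp point (between the pads) lies 19 mm behind it; x points along the fingers, z is the direction in which the jaws open and shut, and the axes are right-handed (so a half turn about x gives the same grasp; the last joint's range is limited). The gripper opens to 92 mm and grips with 3 to 60 N. Pads are 19 mm wide; open, the fingers measure 130 mm over their backs; the gripper's body (75 mm by 190 mm) begins 47 mm behind the grasp point.
Start: joints at [-1.289, 0.342, 1.524, -0, 1.275, -0.146], TCP at [217.831, -477.697, 226.741] pointing down, gripper open.
Joint ranges: [-2.53, 2.53], [-0.77, 2.02], [0.04, 2.7], [-1, 4.14], [0.28, 2.66], [-3.11, 3.11]. Speed limits (rad/s): [2.57, 2.57, 3.14, 3.14, 3.14, 3.14].

INTERFACE

Orientations are given as [roll, pitch, yaw] about the fixed x, y, z axes, in that order (R = Rz(yaw) Ry(pitch) Rx(roll)).
In Python, from plant import * gives the robot as it stands.
- The arm moves only by the tool carry_out, never from a script. Its argument "rows" is a list of rows, each a list of 4 numbers: the shift along the world's x, y, z in mm, then the turn about the world's z in degrees. In form: [[x, y, z, twist], ...]. A call has 1 to 20 rows; each row is the pose to reach, as a shift and turn from the pose measured when the call began; what a row does not reach only later rows make up. A row lasts 1/12 s, in which the tool goes at most 41.7 mm and 7.16 degrees, less where a joint would pass 70% of its speed; a pose out of reach is approached as far as the arm can. A call with a gripper value outside its range is refused whole. "hand" is the finger opening in mm, from 0 to 91.8, set as the call begins (left out, the last holds). The fingers move at their own pace and stop on an object; the grip force is fixed at half the most. Time passes only in rows, so rows that repeat a pose let the fingers close. It gives the time, the measured TCP pose, the force and the opening at its end, in the units of the state.
- get_obs(): the state, without advancing time (a new reading comes with each control period).
- capture(name): name is "side" or "top"; returns the picture (480x640x3 uint8, red, green, blue); there is no depth.
- camera_info(name): a dict with "camera_matrix" (3x3 intrinsics, pixels), "pose" (4x4, takes a point from camera to world coordinates). Camera axes: x right, y down, z forward; pixel columns grow to the right and rows downward; lengths in mm; the calibration is good to about 2 mm. A picture is of the moment at which its call begins. camera_info takes no time and is no camera call.
- close_job(): hands the job in, once; it reports no verdict.
The state is a dict: "time": time; "joint_positions": joint angles; "dq": joint speeds; "tau": joint torques, N m; "tool_pos": TCP position; "tcp_rot": TCP orientation; "contact_force": force on the tool from outside, world axes, zero at the start; "moment": the same for the moment, N m; "grip_width": finger opening in mm.
Only numpy, scipy, OpenCV 4.12 (cv2) and the standard library are available. Lean on these libraries where they do the work, as an engineer would, in place of code of your own. Each camera call takes 0.05 s, during which the arm holds its last target. There are 200 camera calls.

TASK

Slide the tray of turned spindles into the open end of the steel tray bay, under its lips, until it is fully home against the stop. Then draw the slim, taller spindle up out of its socket, turn it level as if to sight along it, and finish while still holding it still in the gripper, level and at least 20 cm above the bench. Leave the tray home, the mushroom-headed spindle standing in its socket, and the oil bottle and the jar where they are.

Things in the scene. Friction and masses are not known exactly. Their poses are not given: they have to be found in the camera images.
- tray_center (a point): Loose aluminium tray, plate 160 (x) x 200 (y) x 6 mm; a 21 mm high rim set in leaves a 12 mm bare flange on both long sides. Point: centre of the plate, 3 mm above its underside. y runs from the socket end to the pull-tab end, z up; it goes into the bay -y (socket) end first. With both spindles about 0.8 kg.
- socket_block (a point): Plywood block on the tray, 124 (x) x 36 (y) mm, its top 51 mm above the bench, with two through holes 12 mm wide at x = -42 and +42 mm. Point: centre of its top face, at tray x = 0, y = -35 mm. Axes as the tray's.
- tray_tab (a point): The tray's upright pull tab, aluminium, 10 mm thick (tray x), 32 mm long (tray y), top 62 mm above the bench. Point: in the tab's middle, 45 mm above the bench, at tray x = 0, y = +62 mm. Axes as the tray's. It can be pinched from above on its +x and -x faces and the tray pushed by it.
- bay_home (a point): Steel tray bay, fixed: a channel 200 mm long (y), 166 wide (x), rails 19 mm high, lips reaching 10 mm inwards with undersides 14 mm above the bench. Stop face at y = -100 mm; open at +y, where flared guides reach to y = 140 mm. Point: where tray_center lies when the tray is fully home; the tray's y is then parallel to the bay's y. The tray slides in along -y.
- slim_center (a point): Slim spindle, to be drawn: turned steel, body 18 mm thick, 90 long, above a shank 10 thick, 40 long; about 0.19 kg. Stands in either socket, shoulder on the block, shank 40 mm deep in the hole. Point: middle of the body, on the axis, 45 mm below the top, 85 above the foot; centre of mass about 8 mm nearer the foot. z along it, foot to top.
- short_center (a point): The other spindle, which stays: turned steel, same shank, body 15 mm long and 18 thick, then a mushroom head 34 mm wide and 15 high; top 81 mm above the bench. Point: on its axis, 15 mm below its top, 55 above its foot. z along it, up.
- slim: The slim spindle again; origin at the foot of its shank, z along it towards the top.
- oil: Bystander: white oil bottle, 60 mm wide, 150 mm tall, standing to the right of the bay. Origin at its underside.
- jar: Bystander: small glass jar with a steel lid, 70 mm wide, 75 mm tall, standing to the left of the tray. Origin at its underside.
There are look-alikes about, which are no part of the job. Leave any yellow look-alike of the part that bears short_center alone.

How it is judged:
By the outcome, as a careful person would: the job done as asked, in the order asked, and still so for the second after the job is handed in, while the arm keeps its last pose, push and grip.
It also fails if it takes over 69 s, if anything falls off the work surface, if the arm or the gripper's body presses on something with over 40 N, if the wrist force passes 120 N, or if a joint passes its speed limit or range.

## Working session

There is one attempt and no reset: what is moved stays moved. The work goes in short steps, Python scripts to look and compute and a tool call to move; the robot and the scene stay as the last step left them, time stands still between calls to the robot, and variables do not carry over. Pictures are saved under pics/ and viewed, about 8 in all and at most 12, crops included, and the job is handed in when it is done.

Besides the shell and the picture viewer there is one more tool, called after ">>>" as name(argument=value, ...), one argument or row to a line, values as JSON. carry_out: Moves the arm, as the interface text tells. Its arguments: {"type":"object","properties":{"rows":{"type":"array"},"hand":{"type":"number"}},"required":["rows"]}

```bash
mkdir -p pics; ls; python3 - <<'E'
from plant import *
import cv2
for n in("side","top"):
    i=capture(n); cv2.imwrite(f"pics/{n}0.png",i[:,:,::-1]); c=camera_info(n); print(n,c["camera_matrix"],c["pose"])
print(get_obs())
E
```

```text
pics
side [[586.30356978   0.         326.64790707]
 [  0.         586.30356978 235.90063161]
 [  0.           0.           1.        ]] [[-8.12054229e-01 -4.04571860e-01  4.20582380e-01  5.72538416e+01]
 [-5.83453049e-01  5.47688803e-01 -5.99682845e-01  7.76280895e+02]
 [ 1.22665438e-02 -7.32365063e-01 -6.80801694e-01  9.71391616e+02]
 [ 0.00000000e+00  0.00000000e+00  0.00000000e+00  1.00000000e+00]]
top [[485.30776268   0.         326.13082697]
 [  0.         485.30776268 243.30764316]
 [  0.           0.           1.        ]] [[-7.18849691e-03 -9.80754085e-01  1.95114713e-01  3.61101961e+02]
 [-9.99869281e-01  9.87551273e-03  1.28021725e-02 -1.42344990e+01]
 [-1.44826408e-02 -1.94997179e-01 -9.80696871e-01  1.33049946e+03]
 [ 0.00000000e+00  0.00000000e+00  0.00000000e+00  1.00000000e+00]]
{'time': 0.1, 'joint_positions': array([-1.28901910e+00,  3.42632182e-01,  1.52489815e+00, -2.55884789e-05,
        1.27538751e+00, -1.45991106e-01]), 'dq': array([ 0.0029485 , -0.00097656, -0.0040084 ,  0.00077196, -0.0014044 ,
        0.00054536]), 'tau': array([ 1.84961122e-03, -4.32004702e+01, -2.44695514e+01,  7.18646427e-02,
        5.26066753e-02, -7.28325790e-05]), 'tool_pos': array([ 217.71068941, -477.34673481,  226.13342997]), 'tcp_rot': array([3.0140648 , 1.56947091, 1.87104427]), 'contact_force': array([0.66549665, 0.09970727, 0.30633248]), 'moment': array([-0.04442566, -0.01611141,  0.007497  ]), 'grip_width': 91.62304815193016}
```

View pics/top0.png

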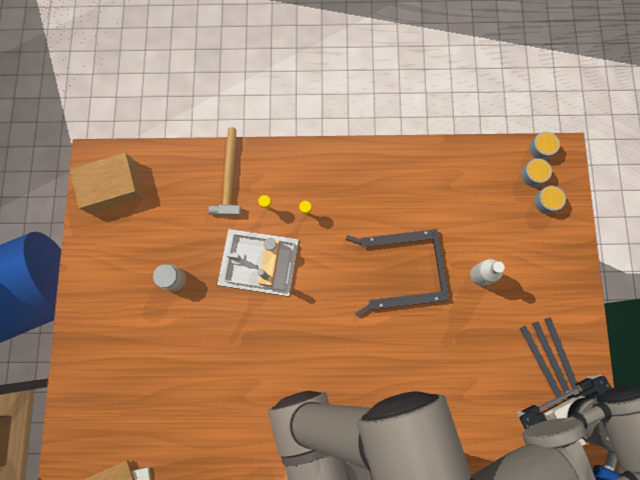

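View pics/side0.png

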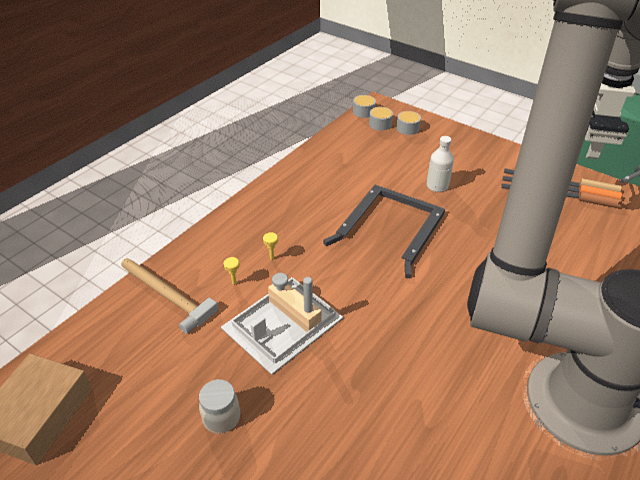

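The top view shows the tray at about (258,262), with its tab to the left and the block to the right. The bay is at (405,270), opening left, the bottle at (488,272) and the jar at (170,278). There are four spindle-like things:
- slim grey spindle on the tray, side (308,295)
- grey mushroom spindle on the tray, side (280,283)
- two yellow look-alikes, side (232,268) and (271,243), to be left alone

The plain, taller steel one at side (308,295) fits slim. I'll confirm it with one crop.

```bash
cat > h.py <<'E'
import numpy as np, cv2
from plant import *
def ray(n,u,v):
    c=camera_info(n);P=np.array(c["pose"]);d=np.linalg.inv(c["camera_matrix"])@[u,v,1]
    return P[:3,3],P[:3,:3]@d
def onz(n,p,z):
    o,d=ray(n,*p); return o+d*(z-o[2])/d[2]
def proj(n,X):
    c=camera_info(n);P=np.array(c["pose"]);q=np.array(c["camera_matrix"])@(P[:3,:3].T@(np.array(X)-P[:3,3]));return q[:2]/q[2]
def two(p,q):
    (a,d),(b,e)=ray("top",*p),ray("side",*q)
    s=np.linalg.lstsq(np.c_[d,-e],b-a,rcond=None)[0]; A,B=a+s[0]*d,b+s[1]*e
    return (A+B)/2,np.linalg.norm(A-B)
E
python3 - <<'E'
import cv2,numpy as np
t=cv2.imread("pics/top0.png");s=cv2.imread("pics/side0.png")
k=dict(interpolation=cv2.INTER_CUBIC)
a=cv2.resize(t[220:310,210:310],None,fx=4,fy=4,**k); b=cv2.resize(s[265:385,215:350],None,fx=2.96,fy=3,**k)
c=cv2.resize(t[220:320,340:460],None,fx=2.4,fy=2.4,**k); d=cv2.resize(s[175:285,315:455],None,fx=2.4,fy=2.18,**k)
im=np.zeros((600,800,3),np.uint8)
for x,(X,Y) in((a,(0,0)),(b,(400,0)),(c,(0,360)),(d,(400,360))): im[Y:Y+x.shape[0],X:X+x.shape[1]]=x[:600-Y,:800-X]
cv2.imwrite("pics/crop1.png",im)
E
```

```text
(no output)
```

View pics/crop1.png

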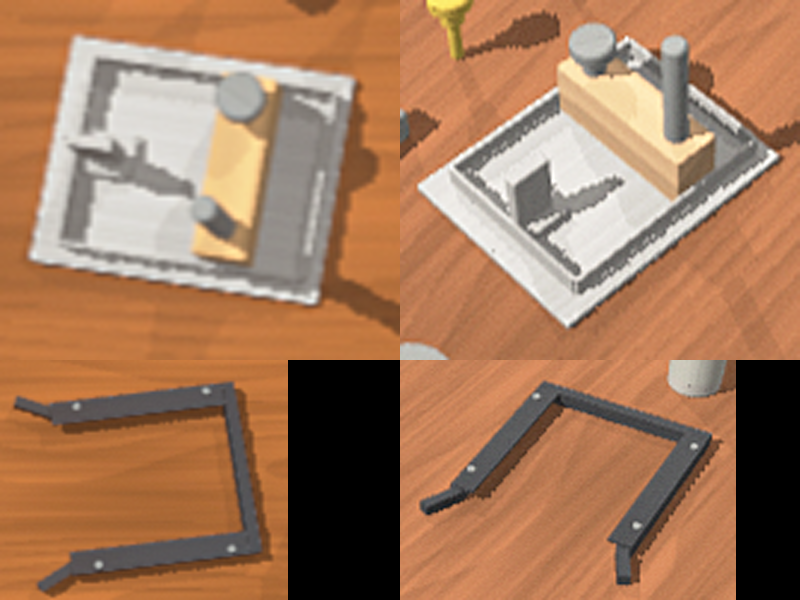

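The crop confirms it: the slim plain spindle is at side ≈(308,295), at the near (−x) end of the block, and the mushroom is at the far end. The tab stands at the left, and the bay opens left. Now I'll measure.

```bash
cat > m.py <<'E'
from h import *
import sys
def measure(t):
    hsv=cv2.cvtColor(t,cv2.COLOR_BGR2HSV)
    def hull(mask,roi):
        m=np.zeros(mask.shape,np.uint8);x0,y0,x1,y1=roi;m[y0:y1,x0:x1]=mask[y0:y1,x0:x1]*255
        c=max(cv2.findContours(m,0,cv2.CHAIN_APPROX_NONE)[0],key=cv2.contourArea);return c,m
    return hsv,hull
if __name__=="__main__":
    t=cv2.imread("pics/top0.png");hsv,hull=measure(t)
    c,m=hull((hsv[...,1]<70)&(hsv[...,2]>120),(205,215,312,312))
    r=cv2.minAreaRect(c);print("rect",r)
    box=cv2.boxPoints(r)
    W=np.array([onz("top",p,6) for p in box]);print("tray corners",W.round(1),"centre",W.mean(0).round(1),[np.linalg.norm(W[i]-W[i-1]).round(1) for i in range(4)])
    for i in range(4):
        d=W[i]-W[i-1];print("edge ang",np.degrees(np.arctan2(d[1],d[0])).round(2))
    c2,m2=hull((hsv[...,2]<100)&(hsv[...,1]<110),(340,220,460,320))
    cv2.imwrite("pics/m2.png",m2)
    # rail outer/inner edges per column, stop per row
    X=range(372,428,2);E=[]
    for x in X:
        ys=np.where(m2[:,x]>0)[0];g=np.where(np.diff(ys)>5)[0]
        if len(g)==1:E.append((x,ys[0]-.5,ys[g[0]]+.5,ys[g[0]+1]-.5,ys[-1]+.5))
    E=np.array(E);print(len(E))
    L=[]
    for k in range(1,5):
        P=np.array([onz("top",(e[0],e[k]),19)[:2] for e in E]);f=np.polyfit(P[:,1],P[:,0],1);res=P[:,0]-np.polyval(f,P[:,1]);P=P[abs(res)<3];f=np.polyfit(P[:,1],P[:,0],1);L.append(f)
        print("rail line x=a*y+b",f.round(4),"x@-150",np.polyval(f,-150).round(1),"x@-250",np.polyval(f,-250).round(1))
    S=[]
    for y in range(248,288,2):
        xs=np.where(m2[y,425:460]>0)[0]+425
        if len(xs):S.append((xs[0]-.5,xs[-1]+.5,y))
    S=np.array(S)
    for k in(0,1):
        P=np.array([onz("top",(s[k],s[2]),19)[:2] for s in S]);f=np.polyfit(P[:,0],P[:,1],1);print("stop y=a*x+b",f.round(4),"y@370",np.polyval(f,370).round(1))
E
python3 m.py; python3 - <<'E'
from h import *
# tab top centre, slim top, from crop readings
print("tab topz62",[onz("top",(p[0]/4+210,p[1]/4+220),62).round(1) for p in((75,142),(130,155))])
print("slim top z141",onz("top",(207/4+210,208/4+220),141).round(1), "side",onz("side",(676/2.96-400/2.96+215,43/3+265),141).round(1))
print("mush top z81",onz("top",(240/4+210,97/4+220),81).round(1),"side",onz("side",((592-400)/2.96+215,38/3+265),81).round(1))
E
```

```text
rect ((257.517333984375, 261.88726806640625), (73.67171478271484, 57.553646087646484), 8.746162414550781)
tray corners [[511.7 304.3   6. ]
 [671.8 285.5   6. ]
 [637.5  80.6   6. ]
 [479.3 103.9   6. ]] centre [575.1 193.6   6. ] [np.float64(203.0), np.float64(161.2), np.float64(207.7), np.float64(159.9)]
edge ang 80.82
edge ang -6.68
edge ang -99.49
edge ang 171.64
28
rail line x=a*y+b [-1.146000e-01  6.249917e+02] x@-150 642.2 x@-250 653.6
rail line x=a*y+b [-1.112000e-01  6.008068e+02] x@-150 617.5 x@-250 628.6
rail line x=a*y+b [-1.136000e-01  4.522864e+02] x@-150 469.3 x@-250 480.7
rail line x=a*y+b [-1.102000e-01  4.280195e+02] x@-150 444.5 x@-250 455.6
stop y=a*x+b [ 1.118000e-01 -3.610143e+02] y@370 -319.7
stop y=a*x+b [ 1.093000e-01 -3.759227e+02] y@370 -335.5
tab topz62 [array([583. , 261.6,  62. ]), array([573.9, 224.7,  62. ])]
slim top z141 [527.  161.2 141. ] side [527.1 165.7 141. ]
mush top z81 [608.7 149.7  81. ] side [611.1 152.6  81. ]
```

```bash
python3 - <<'E'
from h import *
from scipy.spatial.transform import Rotation as R
print("tab top, side corners",[onz("side",((x-400)/2.96+215,y/3+265),62).round(1) for x,y in((507,180),(549,153),(553,157),(513,184))])
print("tray corners z6 top",[onz("top",(x/4+210,y/4+220),6).round(1)[:2] for x,y in((75,37),(355,77),(317,303),(31,262))])
print("tray corners z6 side",[onz("side",((x-400)/2.96+215,y/3+265),6).round(1)[:2] for x,y in((418,186),(778,157),(571,326))])
print("jar lid",onz("top",(169,275),75).round(0),onz("side",(217,393),75).round(0),"oil top",onz("top",(498,268),150).round(0))
# bay rails cross-check in the side view: lip inner-edge ends and bolts z19
print("bay side",[onz("side",((x-400)/2.4+315,(y-360)/2.18+175),19).round(1)[:2] for x,y in((537,396),(472,468),(694,447),(636,525))])
print("bay top bolts",[onz("top",(x/2.4+340,(y-360)/2.4+220),19).round(1)[:2] for x,y in((206,391),(77,407),(231,548),(98,565))])
o=get_obs();M=R.from_euler("xyz",o["tcp_rot"]).as_matrix();print(M.round(3));print("jaw ang",np.degrees(np.arctan2(M[1,2],M[0,2])))
E
```

```text
tab top, side corners [array([588.5, 270.6,  62. ]), array([580.7, 237. ,  62. ]), array([576.4, 238. ,  62. ]), array([583.2, 270.8,  62. ])]
tray corners z6 top [array([667.6, 276.2]), array([636.9,  79.4]), array([479.8, 104.7]), array([509.6, 301.4])]
tray corners z6 side [array([667.8, 280.1]), array([479.5, 110.3]), array([509.6, 304.5])]
jar lid [530. 414.  75.] [530. 426.  75.] oil top [ 530. -418.  150.]
bay side [array([ 649.5, -270.6]), array([ 633.4, -122.3]), array([ 468.3, -289. ]), array([ 453.7, -141.5])]
bay top bolts [array([ 648.5, -272.4]), array([ 631.2, -123.8]), array([ 468.4, -291.8]), array([ 450.7, -142.7])]
[[-0.     0.91   0.415]
 [ 0.001  0.415 -0.91 ]
 [-1.     0.    -0.001]]
jaw ang -65.49024601437729
```

>>> carry_out(
  rows=[
    [18,36,0,3],
    [36,73,0,6],
    [55,110,0,9],
    [73,146,0,12],
    [91,183,0,15],
    [110,219,0,18],
    [128,256,0,21],
    [146,292,0,24],
    [164,329,0,27],
    [183,366,0,30],
    [201,402,0,33],
    [219,439,0,36],
    [237,475,0,39],
    [256,512,0,42],
    [274,548,0,45],
    [292,585,0,48],
    [310,621,0,51],
    [329,658,0,54],
    [347,694,0,57],
    [365,731,0,57],
  ],
  hand=60,
)

```text
time: 1.77
tool_pos: [583.0, 255.6, 225.6]
tcp_rot: [-2.99, 1.569, -3.135]
contact_force: [1.4, -1.1, 0.7]
grip_width: 60.0
```

>>> carry_out(
  rows=[
    [0,-2,-30,0],
    [0,-2,-60,0],
    [0,-2,-90,0],
    [0,-2,-120,0],
    [0,-2,-130,0],
    [0,-2,-130,0],
    [0,-2,-130,0],
  ],
)

```text
time: 2.35
tool_pos: [583.3, 253.6, 96.1]
tcp_rot: [-2.995, 1.569, -3.141]
contact_force: [0.6, 0.3, -0.0]
grip_width: 60.0
```

```bash
python3 - <<'E'
from h import *
from scipy.spatial.transform import Rotation as R
o=get_obs();M=R.from_euler("xyz",o["tcp_rot"]).as_matrix();print(o["tool_pos"],"jaw ang",np.degrees(np.arctan2(M[1,2],M[0,2])))
t=capture("top")[:,:,::-1];s=capture("side")[:,:,::-1]
k=dict(interpolation=cv2.INTER_CUBIC)
im=np.hstack([cv2.resize(t[190:330,190:330],(400,400),**k),cv2.resize(s[230:370,200:340],(400,400),**k)])
cv2.imwrite("pics/c2.png",im)
E
```

```text
[583.32958599 253.62531522  96.09624756] jaw ang -8.325950189402482
```

View pics/c2.png

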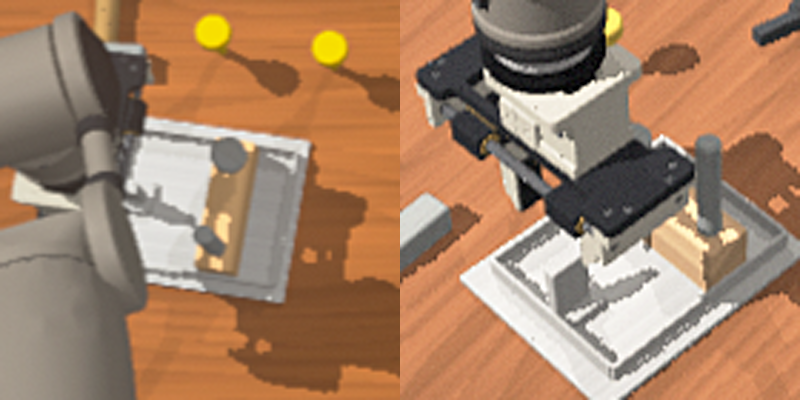

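The fingers (crop right, ≈(515,190) and (600,245)) straddle the tab at (565,285), clear of both spindles. I'll descend and pinch.

>>> carry_out(
  rows=[
    [0,0,-20,0],
    [0,0,-40,0],
    [0,0,-55,0],
    [0,0,-66,0],
    [0,0,-68,0],
    [0,0,-68,0],
  ],
)

```text
time: 2.95
tool_pos: [584.7, 254.0, 30.4]
tcp_rot: [0.686, 1.568, 0.541]
contact_force: [-0.5, 0.2, 0.4]
grip_width: 60.0
```

>>> carry_out(
  rows=[
    [0,0,0,0],
    [0,0,0,0],
    [0,0,0,0],
    [0,0,0,0],
    [0,0,0,0],
    [0,0,0,0],
    [0,0,0,0],
    [0,0,0,0],
    [0,0,0,0],
    [0,0,0,0],
  ],
  hand=0,
)

```text
time: 3.78
tool_pos: [584.8, 254.0, 30.5]
tcp_rot: [0.73, 1.568, 0.585]
contact_force: [0.3, 0.2, 0.4]
grip_width: 9.9
```

>>> carry_out(
  rows=[
    [-3,-3,0,0.7],
    [-9,-10,0,2],
    [-16,-18,0,3.5],
    [-24,-26,0,5],
    [-32,-34,0,6.5],
    [-40,-42,0,8],
    [-48,-50,0,9.5],
    [-56,-58,0,11],
    [-64,-67,0,12.5],
    [-71,-74,0,14],
    [-75,-78,0,14.6],
    [-77,-80,0,14.6],
    [-77,-80,0,14.6],
    [-77,-80,0,14.6],
  ],
)

```text
time: 4.95
tool_pos: [507.3, 173.5, 30.4]
tcp_rot: [1.107, 1.57, 1.216]
contact_force: [-2.1, -3.4, 0.8]
grip_width: 10.1
```

```bash
cat > chk.py <<'E'
from h import *
from scipy.spatial.transform import Rotation as R
import sys
n=sys.argv[1]
o=get_obs();M=R.from_euler("xyz",o["tcp_rot"]).as_matrix();print(o["tool_pos"],"jaw ang",np.degrees(np.arctan2(M[1,2],M[0,2])),o["contact_force"])
t=capture("top")[:,:,::-1];s=capture("side")[:,:,::-1]
cv2.imwrite(f"pics/t{n}.png",t);cv2.imwrite(f"pics/s{n}.png",s)
def crop(im,c,r): return cv2.resize(im[c[1]-r:c[1]+r,c[0]-r:c[0]+r],(400,400),interpolation=cv2.INTER_CUBIC)
a=list(map(int,sys.argv[2:]))
cv2.imwrite(f"pics/c{n}.png",np.hstack([crop(t,a[:2],a[2]),crop(s,a[3:5],a[5])]))
E
python3 chk.py 3 340 265 110 330 270 110
```

```text
[507.30833158 173.49301813  30.43203555] jaw ang 6.244264000136677 [-2.11302881 -3.39439883  0.79975654]
```

View pics/c3.png

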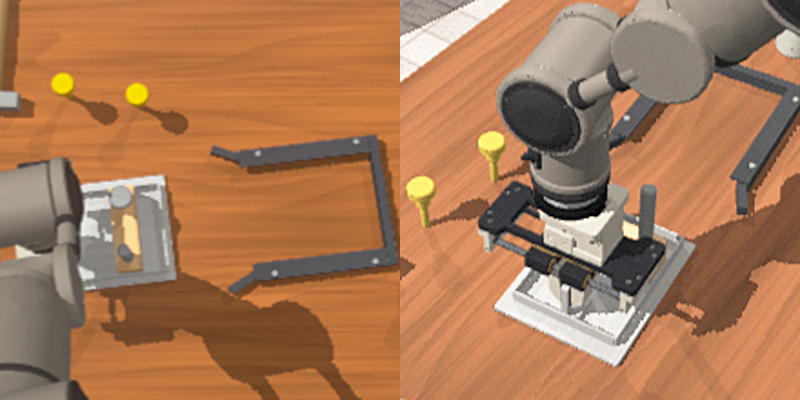

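The tray (front corners at crop (164,175) and (176,279)) now faces the bay. I'll check its front edge against the bay line.

```bash
python3 - <<'E'
from h import *
t=cv2.imread("pics/t3.png");hsv=cv2.cvtColor(t,cv2.COLOR_BGR2HSV)
m=((hsv[...,1]<70)&(hsv[...,2]>90)).astype(np.uint8);m[:,:300]=0;m[:,335:]=0;m[:240]=0;m[315:]=0
pts=[]
for y in range(258,304,2):
    x=np.where(m[y])[0]
    if len(x):pts.append(onz("top",(x[-1]+.5,y),6)[:2])
pts=np.array(pts);f=np.polyfit(pts[:,0],pts[:,1],1);r=pts[:,1]-np.polyval(f,pts[:,0]);print("front yaw",np.degrees(np.arctan(f[0])),"rms",r.std(),len(pts))
c=[onz("top",(x*.55+230,y*.55+155),6)[:2] for x,y in((165,174),(177,279))];c=np.array(c);print(c,c.mean(0),np.linalg.norm(c[0]-c[1]))
F=c.mean(0);print("centre line x there",549.7-0.1104*(F[1]+207), 526.6-.1123*F[1])
for x in(308,312,316):
    ys=np.where(m[:,x])[0];a,b=onz("top",(x,ys[0]-.5),6),onz("top",(x,ys[-1]+.5),6);mid=(a+b)/2;print(mid[:2],np.linalg.norm(a-b),"line",549.7-0.1104*(mid[1]+207))
E
```

```text
front yaw 6.249936867803694 rms 0.7803815293908323 23
[[603.85378059  18.13856109]
 [444.56631347   1.04523047]] [524.21004703   9.59189578] 160.20199479069842
centre line x there 525.7882547059727 525.5228301039921
[520.70998355  53.53251447] 162.47069231928654 line 520.9372104026465
[520.61187747  42.55725698] 162.44905663433678 line 522.1488788291296
[521.85843954  31.58044132] 159.7385447908454 line 523.3607192777389
```

Aligned to about 1 mm and 0.1°. Now I'll slide it in.

>>> carry_out(
  rows=[
    [1,-4,0,0],
    [2,-12,0,0],
    [3.5,-22,0,0],
    [4.5,-34,0,0],
    [6,-46,0,0],
    [7.5,-58,0,0],
    [9,-70,0,0],
    [10,-82,0,0],
    [11.5,-94,0,0],
    [12.5,-106,0,0],
    [14,-118,0,0],
    [15.5,-130,0,0],
    [16.5,-142,0,0],
    [18,-154,0,0],
    [19.5,-166,0,0],
    [21,-180,0,0],
    [21,-180,0,0],
  ],
)

```text
time: 6.47
tool_pos: [528.8, -9.6, 30.4]
tcp_rot: [-0.87, 1.57, -0.762]
contact_force: [1.1, -4.4, -0.7]
grip_width: 9.7
```

>>> carry_out(
  rows=[
    [1,-10,0,0],
    [2.2,-20,0,0],
    [3.3,-30,0,0],
    [4.4,-40,0,0],
    [5.5,-50,0,0],
    [6.6,-60,0,0],
    [7.7,-70,0,0],
    [8.8,-80,0,0],
    [9.9,-90,0,0],
    [11,-100,0,0],
    [11,-100,0,0],
  ],
)

```text
time: 7.38
tool_pos: [539.9, -111.5, 30.4]
tcp_rot: [-1.205, 1.569, -1.098]
contact_force: [0.1, -2.7, -0.8]
grip_width: 9.7
```

>>> carry_out(
  rows=[
    [0.8,-7,0,0],
    [1.5,-14,0,0],
    [2.2,-20,0,0],
    [2.7,-24,0,0],
    [2.9,-26,0,0],
    [2.9,-26,0,0],
  ],
)

```text
time: 7.88
tool_pos: [542.6, -137.1, 30.4]
tcp_rot: [-1.384, 1.569, -1.277]
contact_force: [0.2, 4.5, 1.8]
grip_width: 9.8
```

>>> carry_out(
  rows=[
    [0.2,-1.5,0,0],
    [0.3,-3,0,0],
    [0.5,-4.5,0,0],
    [0.7,-6,0,0],
    [0.7,-6,0,0],
  ],
)

```text
time: 8.3
tool_pos: [542.0, -140.0, 30.4]
tcp_rot: [2.218, 1.567, 2.326]
contact_force: [-3.1, 14.5, 6.5]
grip_width: 9.9
```

>>> carry_out(
  rows=[
    [0.4,-3,0,0],
    [0.8,-6,0,0],
    [0.8,-6,0,0],
    [0.8,-6,0,0],
  ],
)

```text
time: 8.63
tool_pos: [541.9, -140.6, 30.3]
tcp_rot: [1.953, 1.56, 2.061]
contact_force: [-0.7, 24.4, 7.5]
grip_width: 9.8
```

```bash
python3 chk.py 4 400 265 80 385 235 80
```

```text
[ 541.85961225 -140.62903267   30.34467491] jaw ang 6.176492111509415 [-0.74747366 24.39247043  7.49463118]
```

View pics/c4.png

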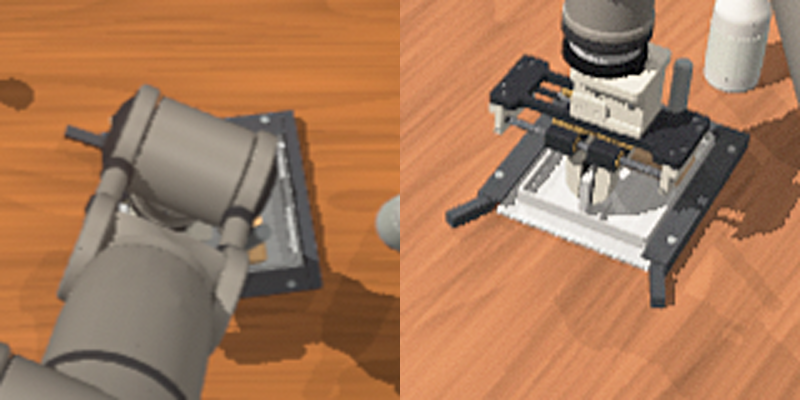

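The tray front sits against the stop along its whole width, and the tool stalled at y≈−140.6 while force rose to 24 N, so it is home. Release and rise.

>>> carry_out(
  rows=[
    [0,1,0,0],
    [0,1,0,0],
    [0,1,0,0],
    [0,1,0,0],
    [0,1,0,0],
    [0,1,0,0],
  ],
  hand=50,
)

```text
time: 9.23
tool_pos: [541.9, -140.2, 30.3]
tcp_rot: [1.963, 1.56, 2.07]
contact_force: [-0.2, -0.2, -0.7]
grip_width: 45.3
```

>>> carry_out(
  rows=[
    [0,0,20,0],
    [0,0,50,0],
    [0,0,80,0],
    [0,0,110,0],
    [0,0,140,0],
    [-30,80,160,0],
    [-30,110,160,0],
    [-30,140,160,0],
    [-30,140,160,0],
    [-30,140,160,0],
  ],
)

```text
time: 10.07
tool_pos: [511.2, 3.2, 191.1]
tcp_rot: [1.856, 1.56, 1.967]
contact_force: [-0.1, 1.1, 0.3]
grip_width: 49.7
```

```bash
python3 chk.py 5 400 265 80 385 235 80
```

```text
[511.23955251   3.18096796 191.07859287] jaw ang 6.358109213534666 [-0.14401043  1.07835841  0.32204118]
```

View pics/c5.png

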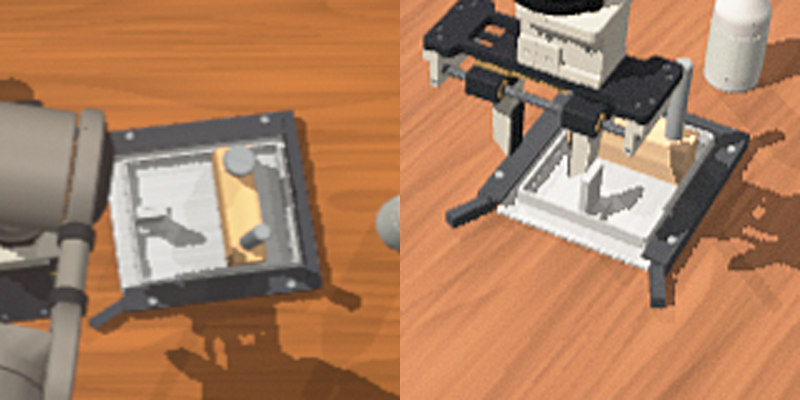

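The tray sits flush under the lips against the stop. The slim top is at top crop (263,232) and the mushroom at (238,160), both standing.

```bash
python3 - <<'E'
from h import *
print("slim top",onz("top",(320+263*.4,185+232*.4),141),onz("side",(305+282*.4,155+68*.4),141))
print("mush",onz("top",(320+238*.4,185+160*.4),81))
print("expected px slim", proj("top",[510.7,-241.5,141]),(320+263*.4,185+232*.4))
from scipy.spatial.transform import Rotation as R
E
```

```text
slim top [ 508.89854527 -241.52571735  141.        ] [ 507.03330433 -228.84354498  141.        ]
mush [ 592.19341621 -230.49075233   81.        ]
expected px slim [425.15504905 277.07109912] (425.2, 277.8)
```

>>> carry_out(
  rows=[
    [0,-20,0,0],
    [0,-50,0,0],
    [0,-80,0,0],
    [-1,-110,0,0],
    [-1,-140,0,0],
    [-1,-170,0,0],
    [-1,-200,0,0],
    [-1,-225,0,0],
    [-1,-240,0,0],
    [-1,-245,0,0],
    [-1,-245,0,0],
  ],
)

```text
time: 11.08
tool_pos: [510.5, -246.6, 190.0]
tcp_rot: [1.98, 1.56, 2.086]
contact_force: [0.6, -0.2, 1.0]
grip_width: 50.4
```

>>> carry_out(
  rows=[
    [0,0,-15,0],
    [0,0,-35,0],
    [0,0,-55,0],
    [0,0,-75,0],
    [0,0,-90,0],
    [0,0,-101,0],
    [0,0,-104,0],
    [0,0,-104,0],
  ],
)

```text
time: 11.75
tool_pos: [510.4, -245.7, 85.5]
tcp_rot: [2.025, 1.559, 2.132]
contact_force: [-0.4, -0.7, -0.8]
grip_width: 50.0
```

```bash
python3 chk.py 6 400 265 80 400 220 70
```

```text
[ 510.36544258 -245.70491015   85.49831886] jaw ang 6.138217270681497 [-0.41140308 -0.67191925 -0.79622213]
```

View pics/c6.png

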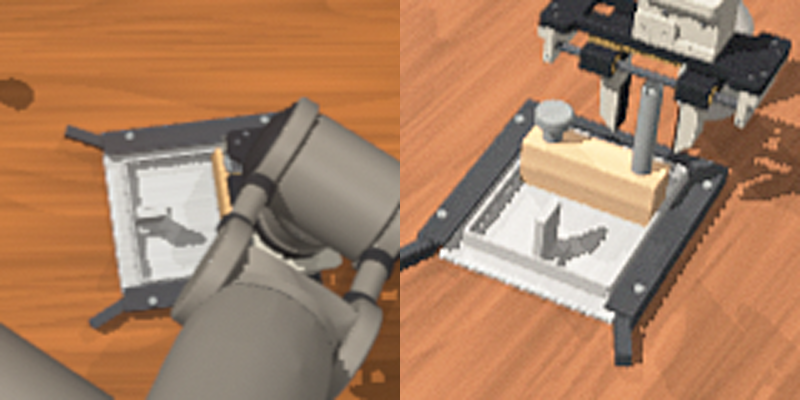

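The spindle (≈(650,130)) stands between the fingers, which are about 4 mm too far in −y. I'll correct that and close.

>>> carry_out(
  rows=[
    [0,2,0,0],
    [0,4,0,0],
    [0,4,0,0],
    [0,4,0,0],
  ],
)

```text
time: 12.18
tool_pos: [511.3, -242.5, 87.4]
tcp_rot: [1.853, 1.562, 1.96]
contact_force: [0.2, -0.4, -0.2]
grip_width: 49.8
```

>>> carry_out(
  rows=[
    [0,0,0,0],
    [0,0,0,0],
    [0,0,0,0],
    [0,0,0,0],
    [0,0,0,0],
    [0,0,0,0],
    [0,0,0,0],
    [0,0,0,0],
  ],
  hand=0,
)

```text
time: 12.85
tool_pos: [511.2, -242.5, 87.3]
tcp_rot: [1.867, 1.562, 1.974]
contact_force: [-0.4, -0.9, 0.9]
grip_width: 17.4
```

>>> carry_out(
  rows=[
    [0,0,3,0],
    [0,0,10,0],
    [0,0,20,0],
    [0,0,30,0],
    [0,0,40,0],
    [0,0,55,0],
    [0,0,70,0],
    [0,0,85,0],
    [0,0,100,0],
    [0,0,110,0],
    [0,0,110,0],
    [0,0,110,0],
  ],
)

```text
time: 13.85
tool_pos: [511.3, -242.6, 197.9]
tcp_rot: [1.77, 1.563, 1.877]
contact_force: [0.6, 0.1, -2.4]
grip_width: 17.5
```

Drawn cleanly. Rows only yaw the tool, so the spindle must be turned level by pivoting it in the pads: foot on bare bench, tool swung along an arc. I'll carry it to clear bench.

>>> carry_out(
  rows=[
    [0,10,0,0],
    [0,30,0,0],
    [0,55,0,0],
    [0,85,0,0],
    [0,115,0,0],
    [0,145,0,0],
    [0,175,0,0],
    [0,205,0,0],
    [0,235,0,0],
    [0,265,0,0],
    [0,290,0,0],
    [0,310,0,0],
    [0,322,0,0],
    [0,328,0,0],
    [0,330,0,0],
    [0,330,0,0],
  ],
)

```text
time: 15.18
tool_pos: [511.1, 87.3, 197.6]
tcp_rot: [1.87, 1.563, 1.977]
contact_force: [0.5, -0.3, -2.1]
grip_width: 17.1
```

>>> carry_out(
  rows=[
    [0,0,-15,0],
    [0,0,-40,0],
    [0,0,-65,0],
    [0,0,-90,0],
    [0,0,-107,0],
    [0,0,-114,0],
    [0,0,-116,0],
    [0,0,-116,0],
    [0,0,-116,0],
  ],
)

```text
time: 15.93
tool_pos: [512.0, 86.8, 82.7]
tcp_rot: [1.605, 1.564, 1.711]
contact_force: [-0.8, 0.1, -2.3]
grip_width: 17.6
```

>>> carry_out(
  rows=[
    [0,0,-2,0],
    [0,0,-4,0],
    [0,0,-6,0],
    [0,0,-7,0],
    [0,0,-8,0],
    [0,0,-8,0],
  ],
)

```text
time: 16.43
tool_pos: [512.6, 86.9, 76.0]
tcp_rot: [1.369, 1.564, 1.476]
contact_force: [-1.2, -0.2, 8.8]
grip_width: 17.3
```

>>> carry_out(
  rows=[
    [-0.3,3,-1.5,0],
    [-0.9,8,-2,0],
    [-1.3,12,-2.2,0],
    [-1.8,16.4,-3,0],
    [-2.2,20.5,-3.7,0],
    [-2.7,24.5,-4.7,0],
    [-3.1,28.5,-6,0],
    [-3.5,32.3,-7.2,0],
    [-3.9,36,-8.7,0],
    [-4.3,40,-10.4,0],
    [-4.3,40,-10.4,0],
  ],
)

```text
time: 17.35
tool_pos: [508.2, 127.4, 66.7]
tcp_rot: [1.267, 1.564, 1.375]
contact_force: [-3.5, -0.2, 8.8]
grip_width: 17.1
```

```bash
python3 chk.py 7 290 275 60 310 285 70
```

```text
[508.23132193 127.43126237  66.70945892] jaw ang 6.161550736758515 [-3.53325326 -0.150524    8.76120596]
```

View pics/c7.png

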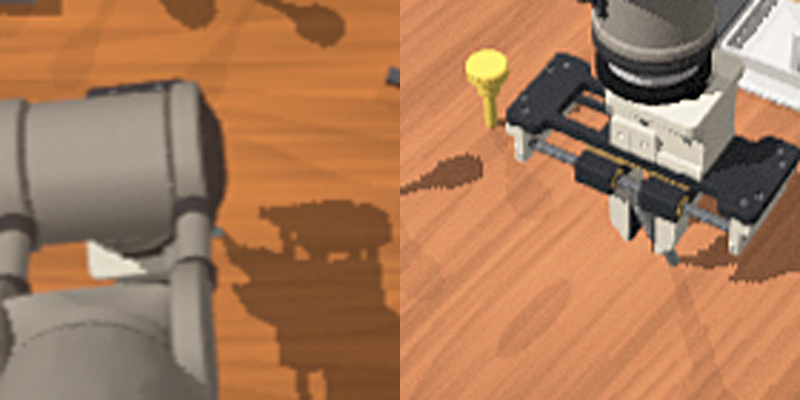

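```bash
python3 - <<'E'
from h import *
print(onz("top",(295.4,285.5),3),onz("side",(335.2,305.3),3))
E
```

```text
[508.01012044  88.28448239   3.        ] [512.66666518  90.52272596   3.        ]
```

>>> carry_out(
  rows=[
    [-0.4,3.7,-2.8,0],
    [-0.8,7.4,-5,0],
    [-1.2,11,-7,0],
    [-1.5,14.3,-9.5,0],
    [-1.9,17.7,-12,0],
    [-2.2,20.9,-14.5,0],
    [-2.5,24,-17.2,0],
    [-2.9,27,-20,0],
    [-3.2,30,-23,0],
    [-3.5,32.5,-26,0],
    [-3.5,32.5,-26,0],
  ],
)

```text
time: 18.37
tool_pos: [505.1, 161.4, 41.7]
tcp_rot: [1.126, 1.562, 1.233]
contact_force: [-1.8, 5.1, 7.8]
grip_width: 17.2
```

>>> carry_out(
  rows=[
    [-0.3,2.6,-4,0],
    [-0.6,5,-7.5,0],
    [-0.8,7.4,-10.8,0],
    [-1.1,9.5,-14.2,0],
    [-1.3,11.5,-17.8,0],
    [-1.5,13.3,-21.5,0],
    [-1.7,15,-25.2,0],
    [-1.8,16.5,-29,0],
    [-2,17.8,-33,0],
    [-2,19,-37,0],
    [-2,19,-37,0],
  ],
)

```text
time: 19.28
tool_pos: [502.7, 180.3, 3.7]
tcp_rot: [1.249, 1.562, 1.357]
contact_force: [1.1, 0.9, 1.7]
grip_width: 16.9
```

```bash
python3 chk.py 8 275 285 60 290 305 60
```

```text
[502.6989631  180.30357209   3.66371663] jaw ang 6.187068840702205 [1.07368737 0.86770347 1.70982153]
```

View pics/c8.png

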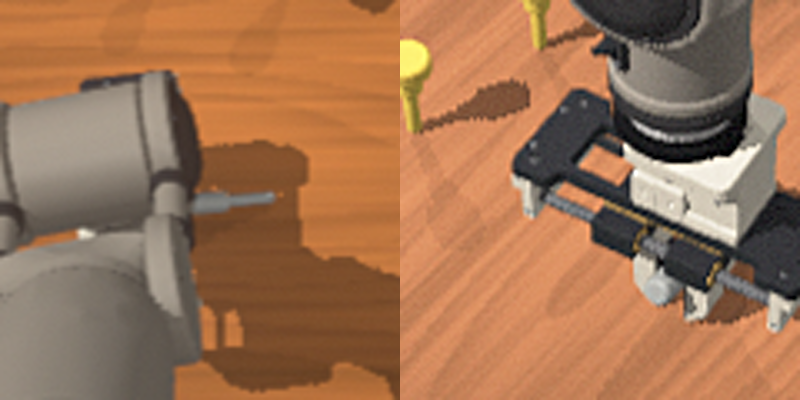

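Foot at top crop (272,198), body nearly level (~76° from vertical), still in the pads. The fingertips are at the bench, so I'll open slightly, with the fingers as fences, so the body settles flat. Then regrip over the centre of mass.

>>> carry_out(
  rows=[
    [0,0,-1,0],
    [0,0,-2,0],
    [0,0,-2,0],
  ],
)

```text
time: 19.63
tool_pos: [503.0, 180.1, 2.3]
tcp_rot: [1.161, 1.562, 1.269]
contact_force: [-0.6, 1.3, 0.4]
grip_width: 17.1
```

>>> carry_out(
  rows=[
    [0,0,0,0],
    [0,0,0,0],
    [0,0,0,0],
    [0,0,0,0],
    [0,0,0,0],
    [0,0,0,0],
  ],
  hand=24,
)

```text
time: 20.13
tool_pos: [503.0, 180.0, 2.3]
tcp_rot: [1.171, 1.562, 1.279]
contact_force: [0.5, 1.3, 0.3]
grip_width: 24.2
```

>>> carry_out(
  rows=[
    [0.3,-3,0,0],
    [0.7,-6,0,0],
    [1,-9,0,0],
    [1.4,-12,0,0],
    [1.7,-15,0,0],
    [1.8,-16,0,0],
    [1.8,-16,0,0],
    [1.8,-16,0,0],
  ],
)

```text
time: 20.8
tool_pos: [504.8, 163.9, 2.3]
tcp_rot: [1.176, 1.562, 1.284]
contact_force: [0.0, -1.0, 1.1]
grip_width: 23.9
```

```bash
python3 chk.py 9 275 285 60 290 300 60
```

```text
[504.82877735 163.90742035   2.31316913] jaw ang 6.148295386239685 [ 0.00911997 -1.04279809  1.11092782]
```

View pics/c9.png

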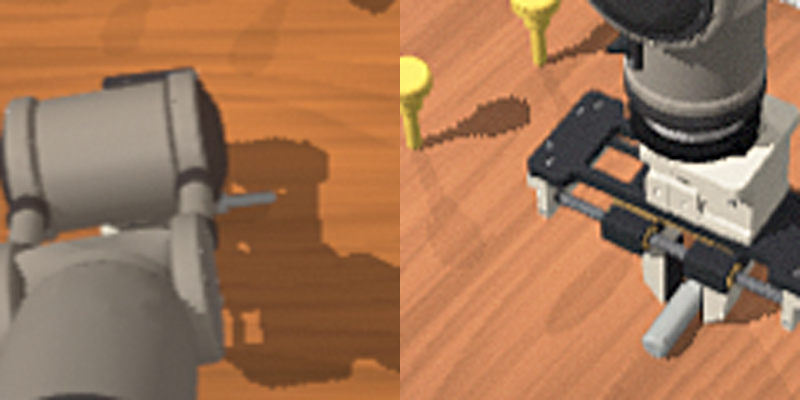

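The spindle lies flat between the fingers (end at side crop (660,345), foot unchanged at (272,198)). Close and lift gently.

>>> carry_out(
  rows=[
    [0,0,0,0],
    [0,0,0,0],
    [0,0,0,0],
    [0,0,0,0],
    [0,0,0,0],
    [0,0,0,0],
    [0,0,0,0],
    [0,0,0,0],
  ],
  hand=0,
)

```text
time: 21.57
tool_pos: [504.8, 164.2, 2.3]
tcp_rot: [1.183, 1.562, 1.291]
contact_force: [-0.8, 2.1, 0.3]
grip_width: 16.9
```

>>> carry_out(
  rows=[
    [0,0,3,0],
    [0,0,9,0],
    [0,0,18,0],
    [0,0,30,0],
    [0,0,45,0],
    [0,0,62,0],
    [0,0,80,0],
    [0,0,100,0],
    [0,0,120,0],
    [0,0,140,0],
    [0,0,160,0],
    [0,0,180,0],
    [0,0,200,0],
    [0,0,220,0],
    [0,0,238,0],
    [0,0,252,0],
    [0,0,260,0],
    [0,0,263,0],
    [0,0,263,0],
    [0,0,263,0],
  ],
)

```text
time: 23.23
tool_pos: [504.3, 164.1, 264.6]
tcp_rot: [1.327, 1.562, 1.435]
contact_force: [0.3, -0.6, -2.2]
grip_width: 16.8
```

```bash
python3 - <<'E'
from h import *
o=get_obs();print(o["time"],o["tool_pos"],o["contact_force"],o["moment"],o["grip_width"])
t=capture("top")[:,:,::-1];s=capture("side")[:,:,::-1];cv2.imwrite("pics/t10.png",t);cv2.imwrite("pics/s10.png",s)
r=lambda im,x0,y0,x1,y1,w,h:cv2.resize(im[y0:y1,x0:x1],(w,h),interpolation=cv2.INTER_CUBIC)
L=np.vstack([r(t,210,200,470,330,400,200),r(t,220,235,340,325,400,300)])
cv2.imwrite("pics/c10.png",np.hstack([L,r(s,190,130,390,380,400,500)]))
E
```

```text
23.2333 [504.30153587 164.09365435 264.64094636] [ 0.29556215 -0.58404875 -2.21561297] [ 0.00566925 -0.08567241  0.05706205] 16.77643601275016
```

View pics/c10.png

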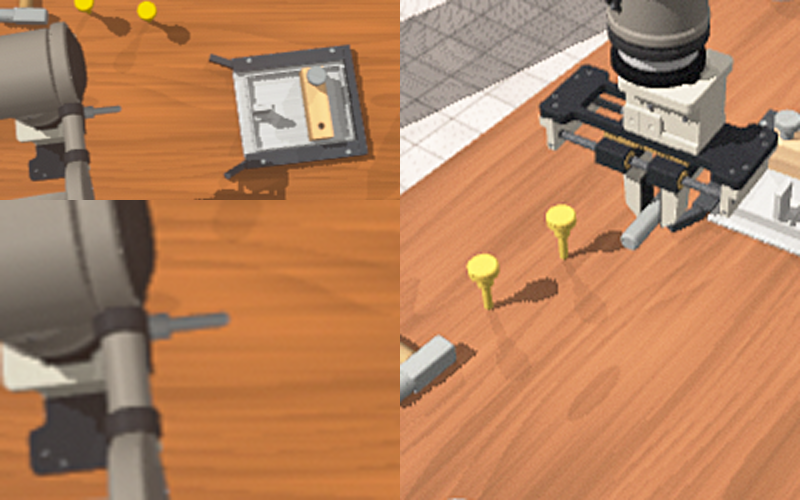

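The spindle is held and looks level, and the tray, mushroom and yellow ones are undisturbed. I'll work out the tilt by casting end rays onto the spindle's vertical plane, and check the jar and bottle.

```bash
python3 - <<'E'
from h import *
p0=np.array([504.3,164.1,272]);n=np.array([.994,.108,0])
def onp(c,px): o,d=ray(c,*px); return o+d*(n@(p0-o))/(n@d)
b=onp("side",(305,250)); f=onz("top",(288.4,271),271)
print("top end",b,"foot (z assumed)",f,"length",np.linalg.norm((b-f)[:2]))
u=(b[:2]-p0[:2])@[-.108,.994];print("dist grip->end",u,"tilt deg",np.degrees(np.arctan2(b[2]-271.6,u)))
t0,t1=cv2.imread("pics/top0.png"),cv2.imread("pics/t10.png");s0,s1=cv2.imread("pics/side0.png"),cv2.imread("pics/s10.png")
for nm,a,c,(x0,y0,x1,y1) in(("jar side",s0,s1,(197,378,242,434)),("oil top",t0,t1,(470,255,506,288)),("oil side",s0,s1,(424,135,456,193)),("bay",t0,t1,(430,228,452,305))):
    print(nm,cv2.absdiff(a[y0:y1,x0:x1],c[y0:y1,x0:x1]).mean())
o=get_obs();print(o["time"],o["tool_pos"],o["dq"].round(4))
E
```

```text
top end [499.34510374 209.70339702 270.53598125] foot (z assumed) [510.51488973  83.19401629 271.        ] length 127.00152570578808
dist grip->end 45.86490543275774 tilt deg -1.3289649183883636
jar side 11.794444444444444
oil top 3.192760942760943
oil side 11.678340517241379
bay 14.927981109799292
23.3333 [504.23283926 164.0977228  264.25727353] [ 0.0004  0.0018 -0.0028  0.0004  0.0003  0.0002]
```

```bash
python3 - <<'E'
from h import *
for nm,n,(x0,y0,x1,y1) in(("jar","side",(195,376,245,436)),("oil","side",(424,135,456,193)),("oil","top",(470,255,506,288)),("stop","top",(425,228,455,308))):
    a=cv2.imread(f"pics/{n}0.png")[y0:y1,x0:x1];b=cv2.imread(f"pics/{n[0]}10.png")[y0-8:y1+8,x0-8:x1+8]
    print(nm,n,[(l[0]-8,l[1]-8,round(v,2)) for _,v,_,l in[cv2.minMaxLoc(cv2.matchTemplate(b,a,cv2.TM_CCOEFF_NORMED))]])
close_job()
E
```

```text
jar side [(0, 0, 1.0)]
oil side [(0, 0, 1.0)]
oil top [(0, 0, 1.0)]
stop top [(0, 0, 0.65)]
the job is handed in; nothing more can be done
```

The tray is home in the bay and the slim spindle is held level about 27 cm above the bench. I handed the job in at about 23 s.

**What I did**
- I pinched the tray by its tab, turned it about 14.6° and slid it into the bay. It stalled against the stop with the push rising to 24 N.
- I drew the slim spindle straight up out of its socket.
- The move rows can only turn the tool about the vertical. So I tipped the spindle in the pads with its foot on bare bench, to about 76° from upright.
- I then opened the fingers slightly so it lay flat between them, and let go of it for about 1.5 s. I regripped it over its centre of mass and lifted it.

**Last checks**
- **Spindle:** tilt is about −1°, measured at the top end. The seen length is 127 mm against 130 mm, which also fits level. The grip is 16.8 mm wide, the load on the wrist about 2.2 N, and the arm is still.
- **Tray:** it sits flush against the stop in the last picture, and the mushroom-headed spindle is standing in its socket.
- **Bystanders:** the jar and oil bottle match their first pictures with no shift. The yellow look-alikes were not touched.

**Weaker or disagreeing readings**
- The side view put the slim spindle's top 13 mm off in y before I gripped it. The gripper partly hid it, so I used the top view instead.
- The picture match on the bay stop scored only 0.65, which is expected with the tray now beside it; it showed no shift.
- A side camera estimate earlier put the tray about 3.5 mm further in +y than the top camera did. I took a middle value, and the grasp worked.

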